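# Gauge the wall of a column barrel on its mandrel

## Robot

A 6-joint arm with a two-finger parallel gripper is mounted at the origin on a cart in front of the work surface, level with it; the furniture and walls round the work are solid. World frame = base frame: x ahead of the robot, y to its left, z up, the work surface at z = 0. Lengths are in m, angles in degrees, forces in N, time in s.
With the tool pointing down it reaches from about 0.375 to 0.75 m from the base axis. Payload 9 kg.
Tool frame: the origin (TCP) lies where the fingers leave the gripper's body, on its centre line; the fingertips stand 73 mm ahead of it and the grasp point (between the pads) lies 54 mm ahead of it (robot.tip_reach is the distance from the TCP to the fingertips, in m); z points along the fingers, y is the line along which they close (so a half turn about z gives the same grasp; the last joint's range is limited). The gripper opens to 85 mm and grips with 20 to 120 N. Pads are 22 mm wide; open, the fingers measure 114 mm over their backs; the gripper's body (76 mm by 85 mm) begins 54 mm behind the grasp point. The pads swing forward as they close: fully open they stand 13 mm farther back than shut.
Start: joints at [63.329, 5.964, 5.575, 89.605, 0, 77.527], TCP at [0.147, 0.582, 0.304] pointing down, gripper open.
Joint ranges: [-171.21, 171.21], [-48.23, 106.86], [-62.78, 66.21], [-105.2, 120.99], [-86.42, 89.51], [-180, 180]. Speed limits (degrees/s): [127.2, 127.2, 147.25, 180, 180, 180].

## Interface

Orientations are given as [roll, pitch, yaw] about the fixed x, y, z axes, in that order (R = Rz(yaw) Ry(pitch) Rx(roll)).
In Python, from plant import robot gives the robot as it stands. Calls block until the motion is done:
- robot.move_pose(position, orientation): joint-space move of the TCP to a pose.
- robot.line_to(position, vel=0.15, rotation=None, guard=None): straight line of the TCP; rotation=None keeps the orientation; vel is the mean speed in m/s. With guard (N) it stops when the force on the tool has changed by that much, and returns True; else False.
- robot.goto_joints(angles): joint-space move.
- robot.set_gripper(opening): finger opening in m; the grip force is fixed at half the most; returns when the fingers have stopped.
- robot.pause(seconds).
- robot.ik(position, orientation): joint angles nearest the present ones, or None.
- robot.observe(): the state.
- robot.grab_frame(name): name is "scene" or "top"; returns the picture (384x512x3 uint8, blue, green, red); there is no depth.
- robot.get_calibration(name): a dict with "vertical_fov" (degrees; the focal length in pixels is half the picture's height over the tangent of half this angle, whatever the lens; pixels are square), "cx", "cy" (the principal point, pixels), "rvec" (rotation vector, rad) and "tvec" (3), from world to camera coordinates, as OpenCV has them. Camera axes: x right, y down, z forward; pixel columns grow to the right and rows downward; lengths in m; the calibration is good to about 2 mm. A picture is of the moment at which its call begins. get_calibration takes no time and is no camera call.
A pose or a line that the arm cannot do raises robot.IKError and nothing moves.
- robot.job_done(): hands the job in; it is judged then, once.
The state is a dict: "time": time; "q": joint angles; "qvel": joint speeds; "joint_torque": joint torques, N m; "tool_pos": TCP position; "tcp_rot": TCP orientation; "ft_force": force on the tool from outside, world axes, zero at the start; "torque": the same for the moment, N m; "gripper_width": finger opening in m; "gripper_force": force on a finger pad.
Only numpy, scipy, OpenCV 4.12 (cv2) and the standard library are available. Lean on these libraries where they do the work, as an engineer would, in place of code of your own. Each camera call takes 0.05 s, during which the arm holds its last target. There are 200 camera calls.

## Task

Check the wall thickness of the longer of the two tan plastic column barrels: take it from its V rest, push it onto the steel mandrel until it is fully home against the shoulder, and let go of it, because the gauge reads the distance to the steel behind the wall. Then lift the thickness gauge out of its holder and hold it upright on top of the barrel, its V foot sitting along the barrel midway between the two dark lines, pressed lightly so that the sprung nose is pushed in about half of its travel. Finish while still holding the gauge there with nothing else carrying it; leave the short barrel and the other things on the bench as they are.

Things in the scene. Friction and masses are not known exactly. Their poses are not given: they have to be found in the camera images.
- barrel_long: the longer tan plastic column barrel: open tube 80 mm long, 34 mm outside diameter (the last 9 mm at each end threaded), bore 24.5 mm, about 90 g, loose. Origin at its centre on its axis; x along the tube, ends alike. Two thin dark lines run round it, 7 mm either side of its middle. It lies level in one place of the rest, axis 50 mm above the bench
- barrel_short: the shorter barrel, 50 mm long and otherwise the same, in the other place of the rest; origin at its centre, x along the tube. It stays where it is
- rest: fixed aluminium plate 66 x 126 x 10 mm with V posts, all narrower than the barrels and below them, for two barrels lying side by side, 90 mm apart; origin at the centre of its underside, the barrels lie along its x axis
- mandrel: fixed stand: grey foot 130 x 74 x 12 mm, at one end a pedestal 50 mm wide, 90 mm high, carrying a level steel spigot along the stand's +x axis, 70 mm above the bench. Origin under the foot's centre. Spigot 22 mm in diameter, 70 mm long, its last 10 mm tapering to 13 mm; round shoulder of 42 mm. A barrel has 1.25 mm clearance all round and, let go, hangs that much below the axis
- shoulder (a point): centre of the shoulder's face, on the spigot's axis; x points along the spigot to its free end, z up. The nose of the spigot is at x = +70 mm, the long barrel's centre at x = +40 mm when fully home
- seat (a point): the point on the spigot's axis 40 mm from the shoulder, under the middle of the long barrel when that is home; x points along the spigot to its free end, z up
- holder: fixed gauge holder: round foot 88 mm in diameter, a post at its +x side, and a plate 60 x 48 mm with a 26 mm hole whose top is 85 mm above the bench; origin at the centre of the foot's underside, below the hole
- gauge: hand-held thickness gauge, about 180 g, loose, upright in the holder's hole, z up its axis. Origin on the axis at the foot's lower edge, nose out. Stem 18 mm in diameter up to z = 55 mm, a 38 mm collar (z 55 to 61 mm) resting on the holder, then the dark housing, 34 (x) by 24 mm (y), to z = 135 mm, display on its -x side: grip across the 24 mm. It must rise 60 mm to leave the hole
- gauge_grip (a point): point on the gauge's axis in the upper housing, z = 108 mm, where it is best gripped; same axes as the gauge
- nose_v (a point): middle of the roof line of the V groove under the gauge's foot, 4 mm above the foot's lower edge; it moves with the nose. The foot is 14 mm (x) by 18 mm (y), the groove runs along y with sides 20 degrees from level, so on a 34 mm barrel the roof line stays 1 mm above the barrel's top
- gauge_nose (a joint): how far the sprung nose is pushed up into the gauge: 0 fully out, 0.008 m at its stop; it springs out, taking 1.2 N to start and 0.4 N more for each mm
- bottle_small: bystander, small lab bottle 56 mm in diameter, 108 mm high; origin under its centre
- beaker: bystander, small beaker 45 mm in diameter, 56 mm high; origin under its centre
- spanner: bystander, flat spanner 120 mm long near the bench's front edge; origin under its centre
- carton: bystander, open carton of vials 91 x 108 x 67 mm; origin under its centre
- filter: bystander, syringe filter 26 mm in diameter, 22 mm high; origin under its centre
Not all that is in view belongs to the job. Leave any green look-alike of the barrel_long alone.

How it is judged (in metres and radians):
On the way, in this order (a step that is already met when the one before it is completed fails the run):
1. the long barrel is fully home on the mandrel and let go (x of barrel_long in the frame of seat below 0.003 m and distance between barrel_long and seat below 0.005 m and angle between the x axis of barrel_long and the x axis of seat, either way round below 0.08 rad and contact force between barrel_long and the arm below 0.1 N and contact force between barrel_long and the fingers below 0.1 N), for 0.2 s.
2. the gauge is lifted clear of its holder by the gripper (z of gauge in the frame of holder above 0.08 m and contact force between gauge and the fingers above 2 N), for 0.2 s.
At the end, for the whole second after the job is handed in: Long barrel within 3 mm of the shoulder, let go; gauge held still, upright within 0.1 rad, V along the barrel within 0.15 rad, over its axis within 4 mm and midway between the lines within 5 mm; nose in 2 to 6.5 mm, 0.8 to 8 N; only the gripper carries it; short barrel and bystanders in place (all of step 1 and x of nose_v in the frame of barrel_long between -0.005 and 0.005 m and y of nose_v in the frame of seat between -0.004 and 0.004 m and angle between gauge's own z axis and vertical below 0.1 rad and angle between the y axis of gauge and the x axis of barrel_long, either way round below 0.15 rad and value of joint gauge_nose between 0.002 and 0.0065 m and contact force between gauge and barrel_long between 0.8 and 8 N and contact force between gauge and the fingers above 2 N and contact force between gauge and mandrel below 0.1 N and contact force between gauge and holder below 0.1 N and linear speed of gauge below 0.02 m/s and height (world z) of gauge_grip above 0.17 m and distance of barrel_short from where it was at the start of the episode below 0.015 m and distance of each of bottle_small, beaker, spanner, carton, filter from where it was at the start of the episode below 0.03 m); the arm keeps its last pose, push and grip.
It fails at once if the gauge is pressed on the barrel with more than 20 N (contact force between gauge and barrel_long above 20 N).
It fails at once if the short barrel is knocked out of its place (distance of barrel_short from where it was at the start of the episode above 0.015 m).
It fails at once if a bystander is moved (distance of any of bottle_small, beaker, spanner, carton, filter from where it was at the start of the episode above 0.03 m).
It also fails if it takes over 61 s, if anything falls off the work surface, if the arm or the gripper's body presses on something with over 40 N, if the wrist force passes 120 N, or if a joint passes its speed limit or range.

## Working session

There is one attempt and no reset: what is moved stays moved. The work goes in short steps, each a Python script; the robot and the scene stay as the last script left them, time stands still between calls to the robot, and variables do not carry over. Pictures are saved under pics/ and viewed, at most 10 in all, crops included, and the job is handed in when it is done.

```bash
ls; mkdir -p pics
python3 - <<'E'
from plant import robot
import cv2
for n in("scene","top"):
    f=robot.grab_frame(n); cv2.imwrite(f"pics/{n}0.png",f)
    print(n,robot.get_calibration(n))
s=robot.observe(); print(s)
E
```

```text
pics
scene {'vertical_fov': 45.780032081213605, 'cx': 251.5581683299159, 'cy': 192.43356653865985, 'rvec': array([ 1.88747587, -0.68928337,  0.42844058]), 'tvec': array([-0.34990357,  0.25642631,  0.94542816])}
top {'vertical_fov': 44.278651837257115, 'cx': 253.24552040977153, 'cy': 193.43738401088808, 'rvec': array([ 2.36600846, -1.53881451,  0.28687913]), 'tvec': array([-0.16609973,  0.48616394,  1.43380666])}
{'time': 0.1, 'q': array([ 6.33280012e+01,  5.99554124e+00,  5.53140771e+00,  8.96062547e+01,
       -1.34638653e-04,  7.75258587e+01]), 'qvel': array([ 0.09658404, -0.07499031,  0.10393005, -0.05790213, -0.07039839,
        0.05833621]), 'joint_torque': array([ 6.39879727e-03, -5.58207679e+01,  5.04720569e+01,  1.30692372e-02,
       -2.63964876e-04, -4.29927820e-05]), 'tool_pos': array([0.14705951, 0.58146751, 0.3031955 ]), 'tcp_rot': array([-1.79931244e+02, -1.50723152e-02,  1.65802134e+02]), 'ft_force': array([0.03684951, 0.5715877 , 0.51944762]), 'torque': array([ 0.03594766,  0.01355959, -0.00832627]), 'gripper_force': 0.0, 'gripper_width': 0.08504508944273141}
```

Run:
```python
import cv2
for n in("scene","top"):
    f=cv2.imread(f"pics/{n}0.png"); cv2.imwrite(f"pics/{n}0b.png",cv2.resize(f,(800,600),interpolation=cv2.INTER_CUBIC))
```

```text
(no output)
```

View pics/scene0b.png

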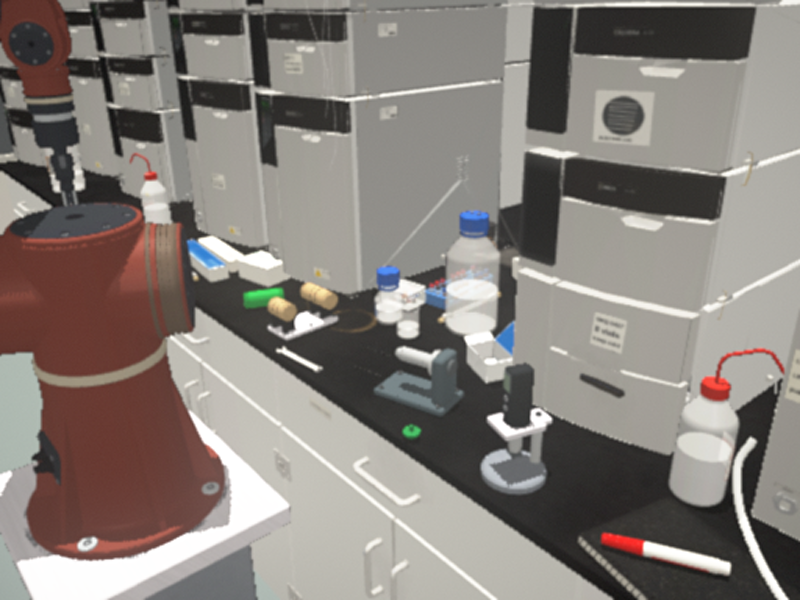

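View pics/top0b.png

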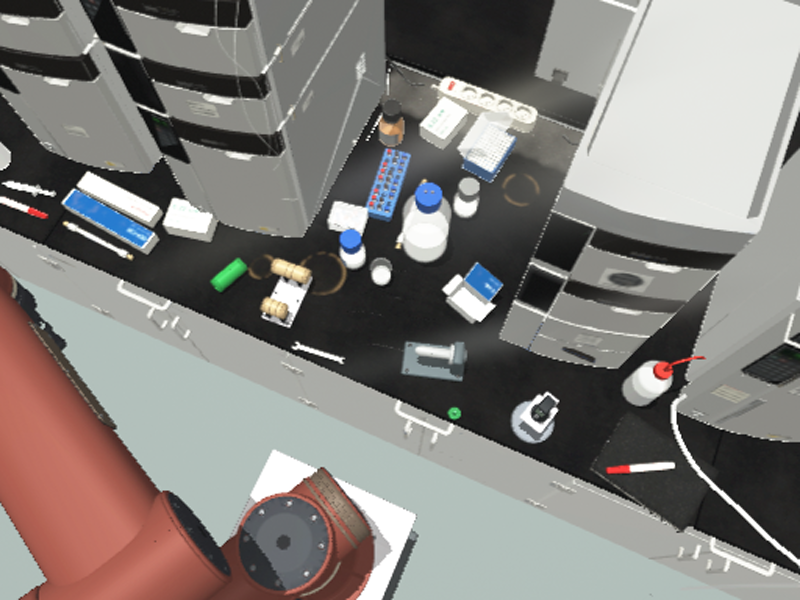

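The top view shows the rest with the long barrel (≈291,271) and short one (≈275,307), the mandrel (≈435,360, spigot pointing left) and the gauge in its holder (≈540,412). The green look-alike is at (228,275). Next I'll take enlarged crops with pixel ticks.

```bash
cat > crop.py <<'E'
import cv2,numpy as np
def tile(img,x0,y0,w,h,s):
    t=cv2.resize(img[y0:y0+h,x0:x0+w],(w*s,h*s),interpolation=cv2.INTER_CUBIC)
    for x in range(-(-x0//10)*10,x0+w,10):
        cv2.line(t,(int((x-x0+.5)*s),0),(int((x-x0+.5)*s),6),(0,255,255),1); cv2.putText(t,str(x),(int((x-x0+.5)*s)-10,17),0,.35,(0,255,255),1)
    for y in range(-(-y0//10)*10,y0+h,10):
        cv2.line(t,(0,int((y-y0+.5)*s)),(6,int((y-y0+.5)*s)),(0,255,255),1); cv2.putText(t,str(y),(8,int((y-y0+.5)*s)+4),0,.35,(0,255,255),1)
    return t
E
python3 - <<'E'
import cv2,numpy as np
from crop import tile
t=cv2.imread('pics/top0.png'); s=cv2.imread('pics/scene0.png')
a=np.hstack([tile(t,160,160,44,60,6),tile(t,256,212,46,60,6),tile(t,322,245,43,60,6)])
cv2.imwrite('pics/topc.png',a)
l=np.vstack([tile(s,165,175,60,49,6),tile(s,238,217,60,50,6)]); r=tile(s,303,226,60,99,6)
cv2.imwrite('pics/scenec.png',np.hstack([l,r])[:600])
E
```

```text
(no output)
```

View pics/topc.png

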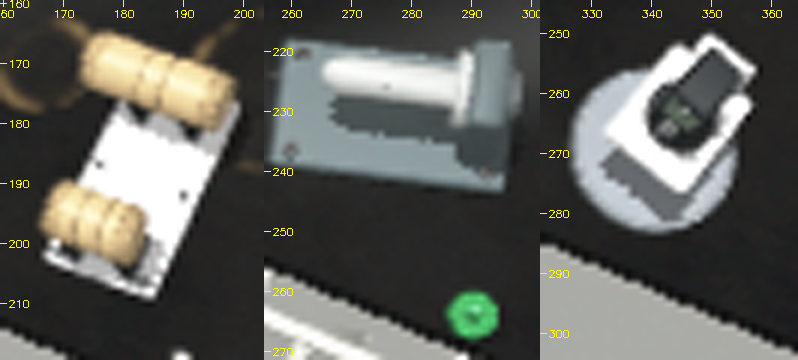

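View pics/scenec.png

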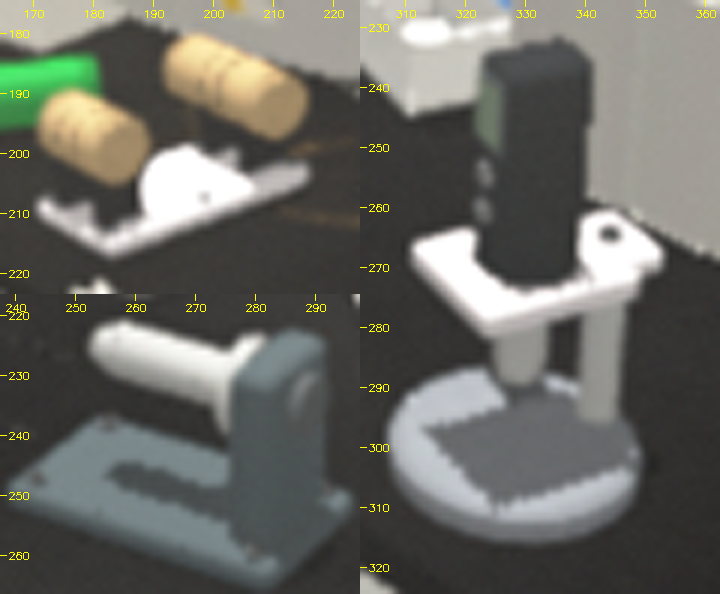

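Barrels, spigot and gauge are clear in both crops. The spigot runs from its nose at about (265.5,223.7) to the shoulder at about (288,226) in top. I'll fit the poses with known geometry.

```bash
cat > geo.py <<'E'
import cv2,numpy as np
from scipy.optimize import least_squares
from plant import robot
C={}
for n in("scene","top"):
    c=robot.get_calibration(n); f=192/np.tan(np.radians(c["vertical_fov"]/2))
    C[n]=(np.array([[f,0,c["cx"]],[0,f,c["cy"]],[0,0,1.]]),c["rvec"],c["tvec"])
def proj(n,P):
    K,r,t=C[n]; return cv2.projectPoints(np.atleast_2d(np.array(P,float)),r,t,K,None)[0][:,0]
def place(p,P):  # p=x,y,yaw(rad)[,z]
    c,s=np.cos(p[2]),np.sin(p[2]); P=np.atleast_2d(np.array(P,float))
    return P@np.array([[c,s,0],[-s,c,0],[0,0,1]])+[p[0],p[1],p[3] if len(p)>3 else 0]
a=np.linspace(0,2*np.pi,48,endpoint=False)
def cyl(r,x0,x1,r1=None):
    r1=r1 or r
    return np.vstack([np.c_[0*a+x0,r*np.cos(a),r*np.sin(a)],np.c_[0*a+x1,r1*np.cos(a),r1*np.sin(a)]])
def sil(n,P):
    h=cv2.convexHull(proj(n,P).astype(np.float32)); return h[:,0]
def mom(h):
    m=cv2.moments(h.astype(np.float32)); A=m['m00']
    return np.array([m['m10']/A,m['m01']/A,m['mu20']/A,m['mu11']/A,m['mu02']/A,A])
def tan(img,box):
    x0,y0,x1,y1=box; h=cv2.cvtColor(img,cv2.COLOR_BGR2HSV)
    m=((h[...,0]>8)&(h[...,0]<28)&(h[...,1]>50)&(h[...,2]>95)).astype(np.uint8)
    k=np.zeros_like(m); k[y0:y1,x0:x1]=m[y0:y1,x0:x1]
    _,l,st,_=cv2.connectedComponentsWithStats(k); i=1+np.argmax(st[1:,4])
    k=(l==i).astype(np.uint8); k=cv2.morphologyEx(k,cv2.MORPH_CLOSE,np.ones((3,3)))
    ys,xs=np.nonzero(k); dx,dy=xs-xs.mean(),ys-ys.mean()
    return np.array([xs.mean(),ys.mean(),(dx*dx).mean(),(dx*dy).mean(),(dy*dy).mean(),len(xs)])
def fitbarrel(ms,L,p0,zfree=False):
    w=np.array([1,1,.1,.1,.1,.01])
    def f(p):
        q=p if zfree else [*p,.05]
        return np.concatenate([(mom(sil(n,place(q,cyl(.017,-L/2,L/2))))-m)*w for n,m in ms.items()])
    return least_squares(f,p0)
E
python3 - <<'E'
from geo import *
for n in C:
    K,r,t=C[n]; R=cv2.Rodrigues(r)[0]; print(n,"cam",(-R.T@t).round(3))
def unproj(n,uv,z):
    K,r,t=C[n];R=cv2.Rodrigues(r)[0];d=R.T@np.linalg.solve(K,[*uv,1]);o=-R.T@t;return o+d*(z-o[2])/d[2]
T=cv2.imread('pics/top0.png');S=cv2.imread('pics/scene0.png')
x0=unproj('top',(185,173),.05);print('long',x0)
for nm,L,bt,bs,p in(("long",.08,(170,162,202,184),(190,178,218,200),(186,173)),("short",.05,(163,186,187,207),(168,186,192,207),(175,197))):
    ms={'top':tan(T,bt),'scene':tan(S,bs)}
    g=unproj('top',p,.05)
    best=min((fitbarrel(ms,L,[g[0],g[1],y]) for y in(0,.8,1.6,2.4)),key=lambda r:r.cost)
    z=fitbarrel(ms,L,[*best.x,.05],True)
    print(nm,best.x.round(4),np.degrees(best.x[2]),best.cost,best.fun.round(2),'zfree',z.x.round(4),z.cost)
# mandrel; unknown d= shoulder x
o=[('top',[.065,.037,.012],(259,218.2)),('top',[.065,-.037,.012],(256.8,237.7)),('top',[-.065,-.037,.0],(295.3,243.3)),
('scene',[.065,.037,.012],(256.5,236.5)),]
def f(p,o):
    d=p[3]; r=[]
    for n,P,uv in o+[('top','n',(266,223.7)),('top','s',(288,226)),('scene','n',(253.8,225)),]:
        if P=='n':P=[d+.067,0,.07]
        if P=='s':P=[d,0,.07]
        r.append(proj(n,place(p[:3],P))[0]-uv)
    return np.concatenate(r)
g=unproj('top',(277,231),.01);print('mandrel g',g)
for y in np.arange(0,6.3,.8):
    oo=[o[0],o[1],o[2]]
    r=least_squares(f,[*g[:2],y,-.03],args=(oo,)); print(np.degrees(y).round(),r.x.round(4),np.degrees(r.x[2]).round(1),r.cost.round(2),r.fun.round(1) if r.cost<30 else '')
for nm,uv,z in(("holder foot top",(341,270),.006),("collar",(346,263),.091)): print(nm,unproj('top',uv,z).round(4))
E
```

```text
scene cam [-0.208 -0.818  0.609]
top cam [ 0.013 -0.173  1.513]
long [0.49982488 0.29182374 0.05      ]
long [0.5016 0.2929 1.573 ] 90.12687876599895 0.4970614604074041 [-0.29  0.06 -0.67 -0.04 -0.05 -0.23  0.2   0.33 -0.41  0.07 -0.01 -0.27] zfree [0.5011 0.2924 1.573  0.0515] 0.4137662423603449
short [0.4113 0.2835 1.6467] 94.34958497670208 0.17141747798205045 [-0.15 -0.37  0.13 -0.08  0.    0.09 -0.01  0.29  0.13  0.19 -0.08 -0.09] zfree [0.4102 0.2817 1.5321 0.0519] 0.0786400563620732
mandrel g [ 0.45000906 -0.06824967  0.01      ]
0.0 [ 0.4319 -0.0715  1.3746 -0.0227] 78.8 476.07 
46.0 [ 0.4319 -0.0715  1.3746 -0.0227] 78.8 476.07 
92.0 [ 0.4319 -0.0715  1.3746 -0.0227] 78.8 476.07 
138.0 [ 0.4319 -0.0715  1.3746 -0.0227] 78.8 476.07 
183.0 [ 0.4319 -0.0715  1.3746 -0.0227] 78.8 476.07 
229.0 [ 0.4319 -0.0715  1.3746 -0.0227] 78.8 476.07 
275.0 [ 0.4319 -0.0715  7.6578 -0.0227] 438.8 476.07 
321.0 [ 0.4319 -0.0715  7.6578 -0.0227] 438.8 476.07 
holder foot top [ 0.4145 -0.3071  0.006 ]
collar [ 0.4184 -0.3061  0.091 ]
```

Run:
```python
from geo import *
o=[('top',[.065,-.037,.012],(259,218.2)),('top',[.065,.037,.006],(256.8,237.9)),('top',[-.065,.037,.006],(295.3,243)),
('scene',[.065,.037,.012],(239.2,248.3)),('scene',[.065,-.037,.012],(255.5,237)),('scene',[-.065,.037,0],(283.3,265)),('scene',[-.065,-.037,.012],(296.4,249.8))]
o2=[('top','n',(265.5,223.7)),('top','s',(288,226.2)),('scene','n',(254.2,224.8))]
def f(p):
    r=[]
    for n,P,uv in o+o2:
        if P=='n':P=[p[3]+.07,0,.07]
        if P=='s':P=[p[3],0,.07]
        r.append(proj(n,place(p[:3],P))[0]-uv)
    return np.concatenate(r)
r=least_squares(f,[.45,-.07,1.4,-.03],loss='soft_l1'); M=r.x
print(M.round(4),np.degrees(M[2]).round(2),r.fun.reshape(-1,2).round(1).tolist())
np.save('mandrel.npy',M)
# spigot silhouette: bright mask moments vs cylinder minus shoulder; axis line check in overlay
T=cv2.imread('pics/top0.png');S=cv2.imread('pics/scene0.png')
def ov(img,n,x0,y0,w,h,s,polys):
    t=cv2.resize(img[y0:y0+h,x0:x0+w],(w*s,h*s),interpolation=cv2.INTER_CUBIC)
    t=np.clip((t/255.)**.6*255,0,255).astype(np.uint8)
    for P,c in polys:
        q=((proj(n,P)-[x0,y0]+.5)*s).astype(np.int32); cv2.polylines(t,[cv2.convexHull(q)],True,c,1)
    return t
box=lambda x0,x1,y0,y1,z0,z1:[[x,y,z] for x in(x0,x1) for y in(y0,y1) for z in(z0,z1)]
d=M[3]; up=np.array([0,0,.07])
mp=[(place(M[:3],box(-.065,.065,-.037,.037,0,.012)),(0,255,0)),(place(M[:3],cyl(.011,d,d+.06)+up),(0,0,255)),(place(M[:3],cyl(.0065,d+.07,d+.0701)+up),(255,0,255)),(place(M[:3],cyl(.021,d,d+.0001)+up),(255,128,0))]
G=[.4184,-.3061]
ring=lambda r,z:np.c_[G[0]+r*np.cos(a),G[1]+r*np.sin(a),0*a+z]
H=[.4145,-.3071]
hp=[(ring(.019,.091),(0,255,0)),(np.c_[H[0]+.044*np.cos(a),H[1]+.044*np.sin(a),0*a+.006],(0,0,255))]
A=np.hstack([ov(T,'top',254,212,48,36,8,mp),ov(T,'top',324,246,38,36,8,hp)])
B=np.hstack([ov(S,'scene',236,216,62,52,6,mp),ov(S,'scene',308,228,52,52,6,hp)])
W=max(A.shape[1],B.shape[1]); pad=lambda i:np.pad(i,((0,0),(0,W-i.shape[1]),(0,0)))
o=np.vstack([pad(A),pad(B)]);print(o.shape);cv2.imwrite('pics/ov1.png',o)
```

```text
[ 0.4535 -0.067   1.8693 -0.03  ] 107.1 [[-0.1, -1.2], [-0.5, 0.8], [0.2, 0.3], [-0.3, 0.4], [-0.8, -0.4], [-0.1, 2.7], [1.4, 0.1], [0.0, -0.6], [-0.7, -0.6], [0.5, 0.4]]
(600, 688, 3)
```

View pics/ov1.png

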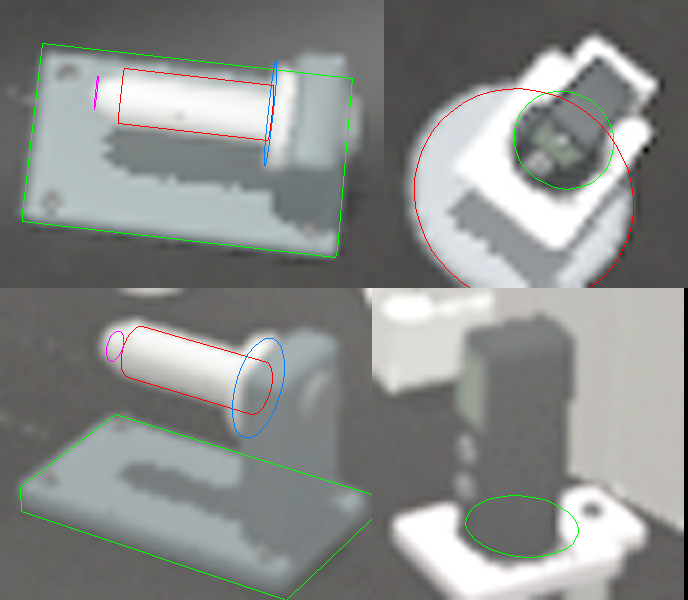

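The overlay fits well: spigot within about 1 px in both views, yaw ≈107°. The green collar ring is on the collar in top and about 1–2 px right in scene. I'll refine the spigot axis from its edges, then pick up the barrel.

```bash
cat > spig.py <<'E'
from geo import *
from scipy.ndimage import map_coordinates
def edges(img,n,M):
    g=cv2.cvtColor(img,cv2.COLOR_BGR2GRAY).astype(float); out=[]
    for x in np.arange(.012,.056,.004):
        c=place(M[:3],[[M[3]+x,0,.07],[M[3]+x+.001,0,.07]]); q=proj(n,c); t=(q[1]-q[0])/np.linalg.norm(q[1]-q[0]); nn=np.array([-t[1],t[0]])
        s=np.arange(-6,6.01,.1); P=q[0]+s[:,None]*nn
        v=map_coordinates(g,[P[:,1],P[:,0]],order=1); v=np.convolve(v,np.ones(9)/9,'same'); d=np.gradient(v); d[:12]=0;d[-12:]=0
        out.append((x,s[np.argmax(d)],s[np.argmin(d)]))
    return np.array(out)
E
python3 - <<'E'
from spig import *
M=np.load('mandrel.npy')
I={'top':cv2.imread('pics/top0.png'),'scene':cv2.imread('pics/scene0.png')}
for n in I: 
    e=edges(I[n],n,M); print(n,'width',np.ptp(e[:,1:],axis=1).round(1),'centre',e[:,1:].mean(1).round(2))
def unproj(n,uv,z):
    K,r,t=C[n];R=cv2.Rodrigues(r)[0];d=R.T@np.linalg.solve(K,[*uv,1]);o=-R.T@t;return (o+d*(z-o[2])/d[2]).round(3)
for k,uv,z in(('tower corner',(197,151),0),('bottle',(225,168),.0),('beaker',(244,176),0),('spanner l',(187,221),0),('spannerr',(220,230),0),('green',(290,264),.01),('carton',(300,195),0)):print(k,unproj('top',uv,z))
for P,y in(([.5016,.2929,.25],90),([.5016,.2929,.103],90),([.424,.028,.2],107),([.45,-.057,.124],107)):
    print(robot.ik(P,[180,0,y]))
E
```

```text
top width [6.  6.1 8.  8.  8.  8.  7.1 6.  8.1 8.  8. ] centre [-0.3  -0.45  0.4   0.3   0.1  -0.    0.35 -0.3   0.55  0.4   0.3 ]
scene width [9.4 8.9 9.3 8.8 9.1 9.  8.9 9.3 8.8 9.1 9.2] centre [-0.    0.35  0.15  0.4   0.25  0.2   0.35  0.15  0.4   0.25  0.1 ]
tower corner [0.61  0.307 0.   ]
bottle [0.59  0.188 0.   ]
beaker [0.59  0.115 0.   ]
spanner l [0.362 0.222 0.   ]
spannerr [0.379 0.108 0.   ]
green [ 0.365 -0.15   0.01 ]
carton [ 0.603 -0.09   0.   ]
[ 17.38969194   2.38300943  -3.76399834  83.85299223   0.
 107.38969194]
[ 17.38969194   6.34146884 -15.10646938  68.55206179   0.
 107.38969194]
[-13.97972914 -25.82570248 -33.69843418  82.1272683    0.
  59.02027086]
[-23.82073481 -17.90460138 -35.56785587  72.33674551   0.
  49.17926519]
```

Run:
```python
from geo import *
O=[180,0,90]
robot.move_pose([.5016,.2929,.22],O)
print(robot.line_to([.5016,.2929,.103],vel=.12,guard=15))
robot.set_gripper(.0); s=robot.observe(); print(s['time'],s['tool_pos'],s['gripper_width'],s['gripper_force'],s['ft_force'])
robot.line_to([.5016,.2929,.22],vel=.15)
robot.move_pose([.424,.028,.20],[180,0,107.1]); s=robot.observe(); print(s['time'],s['tool_pos'],s['gripper_width'],s['gripper_force'])
for n in C: cv2.imwrite(f'pics/{n}1.png',robot.grab_frame(n))
from crop import tile
T=cv2.imread('pics/top1.png');S=cv2.imread('pics/scene1.png')
print(proj('top',[.424,.028,.146]),proj('scene',[.424,.028,.146]))
c=lambda n,I:tile(I,*(proj(n,[.43,0,.12])[0]-[36,45]).astype(int),72,90,5)
cv2.imwrite('pics/held.png',np.hstack([c('top',T),c('scene',S)]))
```

```text
False
3.4583 [0.50024705 0.29313858 0.10353234] 0.032977729881621 58.84242492757039 [-11.30029756  -0.97426887  10.72917596]
5.4667 [0.42424312 0.02838317 0.19995084] 0.032875672884507455 58.831510308154975
[[246.81714571 213.57291327]] [[234.56697735 192.88027505]]
```

View pics/held.png

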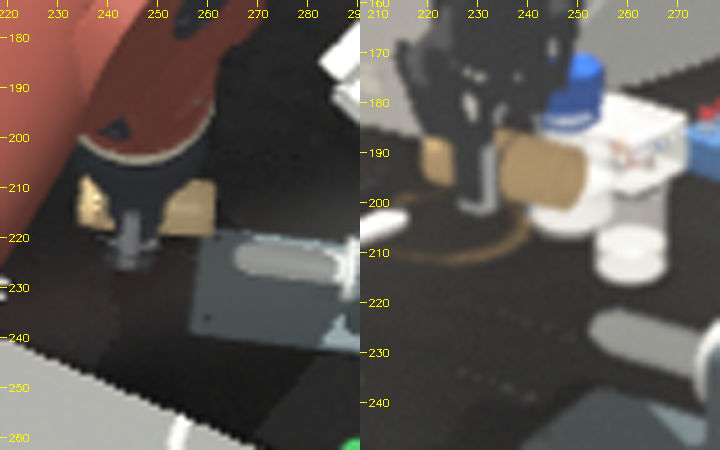

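The barrel is held level. It spans x≈233.5–261.5 in top, and its near end is at about (253,194) in scene. I'll bring it in front of the spigot nose and compare the barrel and spigot axes in the same pictures.

Run:
```python
from spig import *
M=np.load('mandrel.npy'); d=M[3]
c=place(M[:3],[[d+.124,0,.1235]])[0]; print(c)
robot.line_to([c[0],c[1],.20],vel=.15); robot.line_to(c,vel=.12); robot.pause(.3)
s=robot.observe(); print(s['time'],s['tool_pos'],s['tcp_rot'],s['ft_force'])
from crop import tile
I={}
for n in C: I[n]=robot.grab_frame(n); cv2.imwrite(f'pics/{n}2.png',I[n])
tp=s['tool_pos']; B=np.array([tp[0],tp[1],M[2],tp[2]-.0535])
out=[]
for n in C:
    for nm,P in(('barrel',place(B,cyl(.017,-.04,.04))),):
        h=sil(n,P); print(n,'pred x',h[:,0].min().round(1),h[:,0].max().round(1),'y',h[:,1].min().round(1),h[:,1].max().round(1))
    x0,y0=(proj(n,place(M[:3],[[d+.08,0,.07]]))[0]-[36,30]).astype(int)
    t=tile(I[n],x0,y0,72,60,5)
    up=[0,0,.07]
    for P,col in((place(B,cyl(.017,-.04,.04)),(0,255,0)),(place(M[:3],cyl(.011,d,d+.06)+up),(0,0,255))):
        q=((sil(n,P)-[x0,y0]+.5)*5).astype(np.int32); cv2.polylines(t,[q],True,col,1)
    out.append(t)
cv2.imwrite('pics/pre.png',np.hstack(out))
```

```text
[0.42589379 0.02283647 0.1235    ]
6.9 [0.42619525 0.02275695 0.12401951] [1.79957646e+02 2.52671551e-02 1.07097861e+02] [-0.62735905  0.14751004 -1.4072629 ]
scene pred x 221.1 253.9 y 210.0 230.1
top pred x 235.7 261.9 y 214.4 227.8
```

View pics/pre.png

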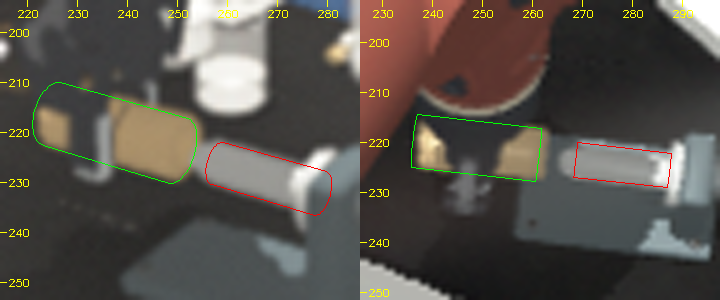

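In both views the barrel outline lines up laterally with the spigot, to within about 0.3 px. It sits 1–2 mm closer to the shoulder than predicted. Now pushing it on with a guard.

Run:
```python
from spig import *
M=np.load('mandrel.npy'); d=M[3]; R=np.array([[np.cos(M[2]),np.sin(M[2])],[-np.sin(M[2]),np.cos(M[2])]])
def rep(g):
    s=robot.observe(); tp=s['tool_pos']; l=R@(tp[:2]-M[:2]); f=s['ft_force']
    print(g,round(s['time'],2),'along',(l[0]-d).round(4),'lat',l[1].round(4),'z',tp[2].round(4),'F',(R@f[:2]).round(1),f[2].round(1),'T',s['torque'].round(2))
for x in(.105,.09,.075,.06,.05,.036):
    g=robot.line_to(place(M[:3],[[d+x,0,.1235]])[0],vel=.05,guard=25); rep(g)
    if g: break
```

```text
False 7.53 along 0.1048 lat 0.001 z 0.1229 F [1.6 4.8] 0.4 T [ 0.14  1.15 -0.27]
False 7.98 along 0.0895 lat 0.0015 z 0.1228 F [0.9 8.3] 1.4 T [-0.5   1.61 -0.32]
False 8.43 along 0.0745 lat 0.0015 z 0.1228 F [0.7 7.8] 1.4 T [-0.47  1.62 -0.39]
False 8.88 along 0.0596 lat 0.0016 z 0.1228 F [1.1 8.6] 1.2 T [-0.52  1.73 -0.35]
False 9.23 along 0.0496 lat 0.0017 z 0.1228 F [1.2 8.9] 1.1 T [-0.45  1.76 -0.38]
True 9.49 along 0.0431 lat 0.0014 z 0.1225 F [-0.6 -1. ] 2.3 T [-0.06 -0.21  0.03]
```

Run:
```python
from spig import *
M=np.load('mandrel.npy'); d=M[3]; R=np.array([[np.cos(M[2]),np.sin(M[2])],[-np.sin(M[2]),np.cos(M[2])]])
def rep(g):
    s=robot.observe(); tp=s['tool_pos']; l=R@(tp[:2]-M[:2]); f=s['ft_force']
    print(g,round(s['time'],2),'along',(l[0]-d).round(4),'lat',l[1].round(4),'z',tp[2].round(4),'F',(R@f[:2]).round(1),f[2].round(1),'T',s['torque'].round(2),'w',s['gripper_width'])
rep(0)
g=robot.line_to(place(M[:3],[[d+.030,.0014,.1225]])[0],vel=.03,guard=30); rep(g)
robot.set_gripper(.085); rep(0)
robot.line_to(place(M[:3],[[d+.043,.0014,.20]])[0],vel=.15); rep(0)
# retreat to gauge side, look
robot.move_pose([.43,-.30,.32],[180,0,107]); rep(0)
for n in C: cv2.imwrite(f'pics/{n}3.png',robot.grab_frame(n))
I={n:cv2.imread(f'pics/{n}3.png') for n in C}
from crop import tile
o=[]
for n in C:
    x0,y0=(proj(n,place(M[:3],[[d+.04,0,.07]]))[0]-[28,22]).astype(int); t=tile(I[n],x0,y0,57,50,7)
    for P,col in((place([*place(M[:3],[[d+.04,.0014,.0]])[0][:2],M[2],.069],cyl(.017,-.04,.04)),(0,255,0)),):
        q=((sil(n,P)-[x0,y0]+.5)*7).astype(np.int32); cv2.polylines(t,[q],True,col,1)
    o.append(t)
cv2.imwrite('pics/home.png',np.hstack(o))
```

```text
0 9.49 along 0.0431 lat 0.0014 z 0.1225 F [-0.6 -1. ] 2.3 T [-0.06 -0.21  0.03] w 0.032499687663689936
True 9.78 along 0.0426 lat 0.0014 z 0.1224 F [ 3.8 -0.9] 6.1 T [ 0.57  0.08 -0.02] w 0.032495514760145
0 10.34 along 0.0429 lat 0.0017 z 0.1218 F [ 0.  -0.5] 0.0 T [-0.03  0.01 -0.02] w 0.08507689685934484
0 11.02 along 0.0432 lat 0.0016 z 0.1992 F [ 0.1 -0.3] -0.9 T [-0.01 -0.05  0.04] w 0.08502622663735672
0 12.08 along -0.1848 lat 0.0906 z 0.319 F [ 0.3 -0.6] 0.5 T [-0.01  0.    0.  ] w 0.08504663691758532
```

View pics/home.png

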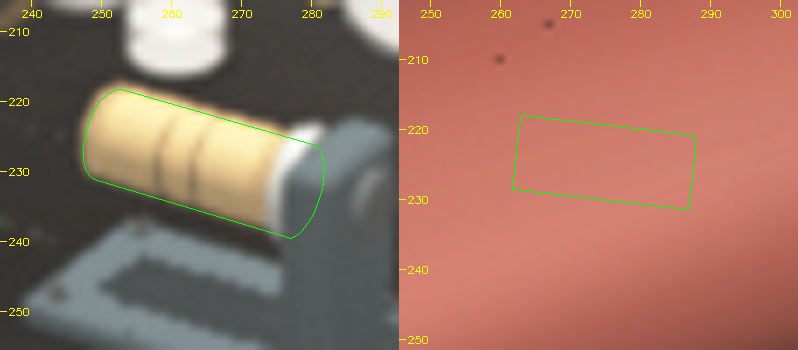

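Scene shows the barrel tight against the white shoulder with no gap (left end at about 248, lines at about 258 and 263). The top view is blocked by the arm. Next I'll fit the gauge and holder from the first pictures.

```bash
cat > gmodel.py <<'E'
from geo import *
box=lambda x0,x1,y0,y1,z0,z1:[[x,y,z] for x in(x0,x1) for y in(y0,y1) for z in(z0,z1)]
ring=lambda r,z:np.c_[r*np.cos(a),r*np.sin(a),0*a+z]
E
python3 - <<'E'
from gmodel import *
def unproj(n,uv,z):
    K,r,t=C[n];R=cv2.Rodrigues(r)[0];d=R.T@np.linalg.solve(K,[*uv,1]);o=-R.T@t;return o+d*(z-o[2])/d[2]
E_={'top':((332.3,266.7),(345.3,276.7)),'scene':((311.2,266.3),(324.2,279.7))}
for n,(p,q) in E_.items():
    A,B=unproj(n,p,.085),unproj(n,q,.085); v=B-A; print(n,A.round(4),B.round(4),'len',np.linalg.norm(v).round(4),'edge angle',np.degrees(np.arctan2(v[1],v[0])).round(1))
# gauge fit: x,y,yaw ; housing box z .091..0.165, collar top disc z .091
def f(p):
    hb=place(p,box(-.017,.017,-.012,.012,.091,.165)); s=proj('scene',hb)
    t=proj('top',place(p,[[0,0,.091]]))[0]
    return np.r_[s[:,0].min()-322.2,s[:,0].max()-341,(t-[345.75,263.6])*.7]
T=cv2.imread('pics/top0.png');S=cv2.imread('pics/scene0.png')
for y0 in(-60,-45,-30,-15):
    r=least_squares(f,[.418,-.306,np.radians(y0)]); print(y0,r.x.round(4),np.degrees(r.x[2]).round(1),r.cost.round(2),r.fun.round(1))
def ov(img,n,p):
    s=9; x0,y0=(proj(n,[.418,-.306,.12])[0]-[22,27]).astype(int)
    t=cv2.resize(img[y0:y0+56,x0:x0+44],None,fx=s,fy=s,interpolation=cv2.INTER_CUBIC); t=np.clip((t/255.)**.45*255,0,255).astype(np.uint8)
    for P,c in((box(-.017,.017,-.012,.012,.165,.1651),(0,255,0)),(box(-.017,.017,-.012,.012,.091,.165),(0,200,255)),(ring(.019,.091),(0,0,255)),(ring(.044,.008),(255,0,255))):
        cv2.polylines(t,[((sil(n,place(p,P))-[x0,y0]+.5)*s).astype(np.int32)],True,c,1)
    return t
cv2.imwrite('pics/g.png',np.hstack([ov(T,'top',r.x),ov(S,'scene',r.x)]))
E
```

```text
top [ 0.3922 -0.2722  0.085 ] [ 0.3795 -0.3191  0.085 ] len 0.0486 edge angle -105.3
scene [ 0.3947 -0.2691  0.085 ] [ 0.379  -0.3195  0.085 ] len 0.0528 edge angle -107.3
-60 [ 0.4147 -0.3043 -0.8684] -49.8 0.21 [-0.1  0.4 -0.5  0.2]
-45 [ 0.4147 -0.3043 -0.8684] -49.8 0.21 [-0.1  0.4 -0.5  0.2]
-30 [ 0.4147 -0.3043 -0.8684] -49.8 0.21 [-0.1  0.4 -0.5  0.2]
-15 [ 0.4147 -0.3043 -0.8684] -49.8 0.21 [-0.1  0.4 -0.5  0.2]
```

Run:
```python
from gmodel import *
T=cv2.imread('pics/top0.png');S=cv2.imread('pics/scene0.png')
def ov(img,n,p):
    s=9; x0,y0=(proj(n,[.418,-.306,.12])[0]-[22,27]).astype(int); print(n,x0,y0)
    t=cv2.resize(img[y0:y0+56,x0:x0+44],None,fx=s,fy=s,interpolation=cv2.INTER_CUBIC); t=np.clip((t/255.)**.45*255,0,255).astype(np.uint8)
    for P,c in((box(-.017,.017,-.012,.012,.165,.1651),(0,255,0)),(box(-.017,.017,-.012,.012,.091,.165),(0,200,255)),(ring(.019,.091),(0,0,255)),(ring(.044,.008),(255,0,255))):
        cv2.polylines(t,[((sil(n,place(p,P))-[x0,y0]+.5)*s).astype(np.int32)],True,c,1)
    return t
p=[.4155,-.3045,np.radians(-16)]
for n in C:
    s=proj(n,place(p,box(-.017,.017,-.012,.012,.091,.165))); print(n,s[:,0].min(),s[:,0].max())
cv2.imwrite('pics/g.png',np.hstack([ov(T,'top',p),ov(S,'scene',p)]))
```

```text
scene 320.7345321431899 343.641497569411
top 338.7170709849905 356.6386944037359
top 325 233
scene 311 228
```

View pics/g.png

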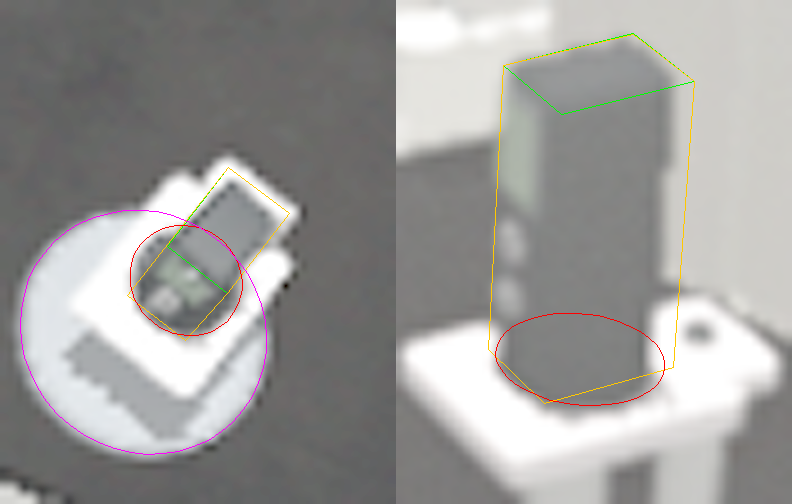

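In the overlay, yaw −16° matches the housing edges in both views and the collar centre fits. The housing centre in scene is about 1 px left of the model. Gripping and lifting now.

Run:
```python
from geo import *
O=[180,0,-16]; x,y=.4135,-.3045
def rep(g):
    s=robot.observe(); print(g,round(s['time'],2),s['tool_pos'].round(4),s['tcp_rot'].round(2),s['ft_force'].round(1),s['torque'].round(2),s['gripper_width'].round(4),s['gripper_force'].round(1))
robot.move_pose([x,y,.30],O)
g=robot.line_to([x,y,.192],vel=.12,guard=12); rep(g)
robot.set_gripper(0.); rep(0)
robot.line_to([x,y,.30],vel=.1); robot.pause(.4); rep(0)
for n in C: cv2.imwrite(f'pics/{n}4.png',robot.grab_frame(n))
```

```text
Traceback (most recent call last):
AttributeError: 'float' object has no attribute 'round'
```

```bash
cat > rep.py <<'E'
from plant import robot
def rep(g):
    s=robot.observe(); print(g,round(s['time'],2),s['tool_pos'].round(4),s['tcp_rot'].round(2),s['ft_force'].round(1),s['torque'].round(2),round(float(s['gripper_width']),4),round(float(s['gripper_force']),1)); return s
E
python3 - <<'E'
from geo import *; from rep import rep
x,y=.4135,-.3045
rep(0)
robot.set_gripper(0.); rep(0)
robot.line_to([x,y,.30],vel=.1); robot.pause(.4); rep(0)
for n in C: cv2.imwrite(f'pics/{n}4.png',robot.grab_frame(n))
E
```

```text
0 15.07 [ 0.4138 -0.3048  0.1929] [ 1.7996e+02 -6.0000e-02 -1.6000e+01] [-0.9  0.4  0.3] [-0.05 -0.04  0.  ] 0.0852 0.0
0 15.65 [ 0.4136 -0.3046  0.1923] [ 1.7998e+02 -2.0000e-02 -1.6000e+01] [-0.6  0.2  2.4] [ 0.    0.11 -0.06] 0.0234 59.1
0 17.28 [ 0.4135 -0.3044  0.2998] [-1.7999e+02  1.0000e-02 -1.6000e+01] [-0.3  0.9 -0.4] [ 0.02  0.01 -0.  ] 0.0232 58.7
```

Run:
```python
from gmodel import *; from rep import rep; from crop import tile
M=np.load('mandrel.npy'); d=M[3]
c=place(M[:3],[[d+.0405,.0022,.30]])[0]; print(c)
robot.move_pose(c,[180,0,17.1]); robot.line_to([c[0],c[1],.256],vel=.1); robot.pause(.4); s=rep(0)
tp=s['tool_pos']; G=[tp[0],tp[1],np.radians(17.1),tp[2]-.162]
Bc=[*place(M[:3],[[d+.0405,.0022,0]])[0][:2],M[2],.06875]
o=[]
for n in C:
    I=robot.grab_frame(n); cv2.imwrite(f'pics/{n}5.png',I)
    x0,y0=(proj(n,[*c[:2],.10])[0]-[28,30]).astype(int); t=tile(I,x0,y0,57,60,7); print(n,x0,y0)
    t=np.clip((t/255.)**.6*255,0,255).astype(np.uint8)
    for P,col in((place(Bc,cyl(.017,-.04,.04)),(0,255,0)),(place(Bc,cyl(.017,-.007,-.0069)),(0,255,0)),(place(Bc,cyl(.017,.007,.0071)),(0,255,0)),(place(G,ring(.019,.055)),(0,0,255)),(place(G,ring(.019,.061)),(0,0,255)),(place(G,box(-.007,.007,-.009,.009,0,.01)),(255,0,255))):
        cv2.polylines(t,[((sil(n,P)-[x0,y0]+.5)*7).astype(np.int32)],True,col,1)
    o.append(t)
cv2.imwrite('pics/pre2.png',np.hstack(o))
```

```text
[ 0.44835043 -0.05761717  0.3       ]
0 19.36 [ 0.4485 -0.0576  0.2563] [ 1.7998e+02 -2.0000e-02  1.7100e+01] [ 0.7 -0.7 -2.2] [0.01 0.03 0.  ] 0.023 58.8
scene 236 187
top 247 192
```

View pics/pre2.png

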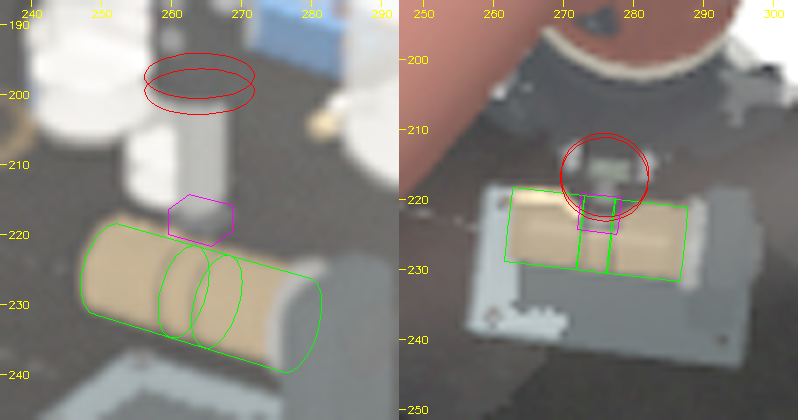

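Scene shows the stem centred at about 201 (crop px), right over the predicted foot. The barrel and its dark lines match the model to about 0.3 px, and top agrees. Lowering in small steps while watching the force.

Run:
```python
from geo import *
s=robot.observe(); p=s['tool_pos']; M=np.load('mandrel.npy'); c=place(M[:3],[[M[3]+.0405,.0022,0]])[0]
def F():
    L=[]
    for _ in range(6): robot.pause(.05); o=robot.observe(); L.append([*o['ft_force'],o['tool_pos'][2]])
    return np.mean(L,0)
b=F(); print('base',b.round(3),s['time'])
for z in(.250,.247,.245,.244,.243,.242,.241,.240):
    g=robot.line_to([c[0],c[1],z],vel=.02,guard=8); f=F(); print(z,g,(f-b)[:3].round(2),f[3].round(4))
    if g or f[2]-b[2]>3.2: break
print(robot.observe()['time'])
```

```text
base [ 0.364 -0.093 -1.767  0.256] 19.4583
0.25 False [-0.38  0.48  0.11] 0.2501
0.247 False [-0.21 -0.08  0.2 ] 0.247
0.245 False [-0.29 -0.18  1.34] 0.2451
0.244 False [ 0.07 -0.25  1.74] 0.244
0.243 False [ 0.17 -0.26  2.51] 0.243
0.242 False [-0.04 -0.29  2.77] 0.242
0.241 False [ 0.18 -0.53  3.02] 0.241
0.24 False [-0.09 -0.59  3.54] 0.24
24.4083
```

Run:
```python
from geo import *; from rep import rep
M=np.load('mandrel.npy'); c=place(M[:3],[[M[3]+.0405,.0022,0]])[0]
robot.line_to([c[0],c[1],.2412],vel=.02); robot.pause(.5); rep(0)
print(robot.job_done())
```

```text
0 25.16 [ 0.4483 -0.0576  0.2412] [180.    0.   17.1] [-0.7 -0.9  1.6] [-0.17 -0.12 -0.  ] 0.0231 59.1
the job is handed in; nothing more can be done
None
```

The job is handed in at about 25 s of the 61 s limit, with no verdict returned: the long barrel is pushed home against the shoulder and released, and the gauge is still held upright on it, pressed with about 3 N (nose in an estimated 4 mm). I did not take a picture after lowering the gauge, so its final position rests on the pre-contact pictures and the force readings.

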